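Line up the ink bottles and present the knobbed jar

TASK

Get the desk caddy ready for filling pens: push the two loose ink bottles, one after the other, into single file between the lane's straight guide rails, sliding them upright on the desk without lifting or tipping them. Then turn the caddy's turntable until the jar with the knob on its lid faces straight down the lane, and finish while still holding on to the turntable or its jar so that it stays put. Leave the other things on the desk alone.

Things in the scene. Friction and masses are not known exactly. Their poses are not given: they have to be found in the camera images.
- caddy: fixed part of the revolving desk caddy, screwed down: a round aluminium plinth 200 mm across, 14 mm high, with the bottle lane on its front side. Origin: on the turntable's axis, at desk level. Its +y axis points out along the lane's middle line (the caddy's front), z up. The plinth closes the lane's inner end at y = 100 mm.
- lane (a point): desk-level point on the lane's middle line, where the straight rails end (y = 200 mm from the caddy's axis). The lane is bare desk between two aluminium guide rails 14 mm high, 8 mm thick, 48 mm apart inside; straight from the plinth (y = 100 mm) to here, then flaring out by 35 degrees to an open mouth about 93 mm wide at y = 230 mm. Axes as the caddy's.
- carousel (a joint): angle of the turntable (wooden disc 190 mm across, top 23 mm above the desk, carrying four white pots a quarter turn apart, each centred 60 mm from the axis). 0 = the knobbed jar is exactly at the front, on the lane's middle line; positive = counter-clockwise from above, rad. Turns from -3.1 to 3.1 with slight friction (under 1 N at the jar) and stays where it is left.
- jar_knob (a point): centre of the jar's knob, 111 mm above the desk, 60 mm from the axis. The jar is the tallest pot and the only one with a knob on its lid: white, fixed to the turntable, 54 mm across, lid top 96 mm above the desk; the upright round wooden knob is 24 mm across and reaches from 96 to 126 mm. The other pots (two with flat lids, one open with pencils) end below 110 mm above the desk.
- ink_a_mid (a point): one of the two bottles: squat amber ink bottle with a black screw cap, standing loose on the desk: body 40 mm across and 42 mm high, cap 28 mm across, 60 mm high in all, about 120 g. This point is its centre, 30 mm above its underside; z points up its axis.
- ink_b_mid (a point): the other bottle, just like the first: squat amber ink bottle with a black screw cap, standing loose on the desk: body 40 mm across and 42 mm high, cap 28 mm across, 60 mm high in all, about 120 g. This point is its centre, 30 mm above its underside; z points up its axis.
- stapler: bystander: black desk stapler, 130 x 34 mm, 44 mm high. Origin: centre of its underside.
- tape: bystander: black tape dispenser, 140 x 50 mm, 78 mm high. Origin: centre of its underside.
- mug: bystander: white mug, 80 mm across, 90 mm high. Origin: centre of its underside.
- paperweight: bystander: round marble paperweight, 60 mm across, 34 mm high. Origin: centre of its underside.
- mouse: bystander: white computer mouse on a black mat, 100 x 58 mm, 29 mm high. Origin: centre of its underside.
- eraser: bystander: small black eraser, 55 x 22 mm, 13 mm high. Origin: centre of its underside.
- glue: bystander: upright slim glue stick (not an ink bottle), 28 mm across, 98 mm high. Origin: centre of its underside.
- notebook: bystander: dark closed notebook, 154 x 214 mm, 17 mm thick. Origin: centre of its underside.
Not all that is in view belongs to the job. What is shaped like the part that bears ink_a_mid but purple is not meant. Leave any red look-alike of the part that bears ink_b_mid alone.

How it is judged (in metres and radians):
On the way, in this order (a step that is already met when the one before it is completed fails the run):
1. one ink bottle stands in the lane, between the straight rails (((x of ink_a_mid in the frame of caddy between -0.012 and 0.012 m and y of ink_a_mid in the frame of caddy between 0.1 and 0.185 m and angle between ink_a_mid's own z axis and vertical below 0.15 rad and height (world z) of ink_a_mid below 0.04 m) or (x of ink_b_mid in the frame of caddy between -0.012 and 0.012 m and y of ink_b_mid in the frame of caddy between 0.1 and 0.185 m and angle between ink_b_mid's own z axis and vertical below 0.15 rad and height (world z) of ink_b_mid below 0.04 m))), for 0.2 s.
2. both ink bottles stand in single file in the lane (x of ink_a_mid in the frame of caddy between -0.012 and 0.012 m and y of ink_a_mid in the frame of caddy between 0.1 and 0.185 m and angle between each of ink_a_mid, ink_b_mid's own z axis and vertical below 0.15 rad and height (world z) of each of ink_a_mid, ink_b_mid below 0.04 m and x of ink_b_mid in the frame of caddy between -0.012 and 0.012 m and y of ink_b_mid in the frame of caddy between 0.1 and 0.185 m), for 0.2 s.
3. the knobbed jar has been turned to the front, bottles still in the lane (all of step 2 and value of joint carousel between -0.14 and 0.14 rad), for 0.2 s.
At the end, for the whole second after the job is handed in: Both bottles upright (0.15 rad) on the desk in the lane, within 12 mm of its middle line, centres 100 to 185 mm from the turntable's axis; turntable within 0.14 rad of jar-to-the-front and still (below 0.05 rad/s); the fingers hold the turntable (or a pot on it) with more than 2 N (all of step 3 and velocity of joint carousel between -0.05 and 0.05 rad/s and contact force between the fingers and carousel above 2 N); the arm keeps its last pose, push and grip.
It fails at once if an ink bottle is lifted more than about 20 mm off the desk (height (world z) of any of ink_a_mid, ink_b_mid above 0.052 m).
It fails at once if an ink bottle is tipped (more than 0.5 rad) (angle between any of ink_a_mid, ink_b_mid's own z axis and vertical above 0.5 rad).
It fails at once if another thing on the desk is moved by more than 30 mm (distance of any of stapler, tape, mug, paperweight, mouse, eraser, glue, notebook from where it was at the start of the episode above 0.03 m).
It also fails if it takes over 67 s, if anything falls off the work surface, if the arm or the gripper's body presses on something with over 40 N, if the wrist force passes 120 N, or if a joint passes its speed limit or range.

ROBOT

A 6-joint arm with a two-finger parallel gripper is mounted at the origin on the work surface. World frame = base frame: x ahead of the robot, y to its left, z up, the work surface at z = 0. Lengths are in mm, angles in rad, forces in N, time in s.
With the tool pointing down it reaches from about 275 to 750 mm from the base axis. Payload 10.2 kg.
Tool frame: the origin (TCP) lies between the finger pads; the fingertips stand 11 mm ahead of it and the grasp point (between the pads) lies 8 mm behind it (ctrl.tip_extent is the distance from the TCP to the fingertips, in mm); z points along the fingers, y is the direction in which the jaws open and shut (so a half turn about z gives the same grasp; the last joint's range is limited). The gripper opens to 85 mm and grips with 20 to 120 N. Pads are 22 mm wide; open, the fingers measure 114 mm over their backs; the gripper's body (76 mm by 85 mm) begins 54 mm behind the grasp point. The pads swing forward as they close: fully open they stand 13 mm farther back than shut.
Start: joints at [1.015, 0.313, 1.498, -0, 1.331, -0.223], TCP at [171.525, 496.196, 242.294] pointing down, gripper open.
Joint ranges: [-2.94, 2.94], [-0.97, 2.17], [0.19, 2.56], [-1.23, 4.37], [0.02, 3.11], [-2.88, 2.88]. Speed limits (rad/s): [2.39, 2.39, 3.01, 3.14, 3.14, 3.14].

INTERFACE

Orientations are given as a unit quaternion [w, x, y, z].
In Python, from rig import ctrl gives the robot as it stands.
- The arm moves only by the tool apply_moves, never from a script. Its argument "commands" is a list of rows, each a list of 5 numbers: the finger opening in cm, from 0 to 8.54, then the shift along the tool's x, y, z in cm, then the turn about the tool's z in rad. In form: [[jaw, dx, dy, dz, roll], ...]. A call has 1 to 12 rows; each row shifts and turns the commanded pose from where the row before left it, along the tool's axes as they then stand; what a row does not reach is not made up. A row lasts 1/12 s, in which the tool goes at most 41.7 mm and 7.16 degrees, less where a joint would pass 70% of its speed; a pose out of reach is approached as far as the arm can. A call with a gripper value outside its range is refused whole. The fingers move at their own pace and stop on an object; "squeeze" is the grip in N (left out, the last holds). Time passes only in rows, so rows that do not move let the fingers close. It gives the time, the measured TCP pose, the force and the opening at its end, in the units of the state.
- ctrl.sense(): the state, without advancing time (a new reading comes with each control period).
- ctrl.capture(name): name is "scene" or "side" or "wrist"; returns the picture (400x640x3 uint8, red, green, blue); there is no depth.
- ctrl.camera_info(name): a dict with "fov_y" (degrees; the focal length in pixels is half the picture's height over the tangent of half this angle, whatever the lens; pixels are square), "cx", "cy" (the principal point, pixels), "camera_from_world" (4x4, takes a point from world to camera coordinates). Camera axes: x right, y down, z forward; pixel columns grow to the right and rows downward; lengths in mm; the calibration is good to about 2 mm. A picture is of the moment at which its call begins: read the wrist's pose just before it. camera_info takes no time and is no camera call; for the wrist camera it gives the pose at the moment of the call.
- ctrl.finish_job(): hands the job in, once; it reports no verdict.
The state is a dict: "time_s": time; "joints": joint angles; "dq": joint speeds; "tau": joint torques, N m; "eef_pos": TCP position; "ee_rot": TCP orientation; "force": force on the tool from outside, world axes, zero at the start; "wrist_torque": the same for the moment, N m; "grip_width": opening from 0.0 (shut) to 1.0 (fully open).
Only numpy, scipy, OpenCV 4.12 (cv2) and the standard library are available. Lean on these libraries where they do the work, as an engineer would, in place of code of your own. Each camera call takes 0.05 s, during which the arm holds its last target.

## Working session

There is one attempt and no reset: what is moved stays moved. The work goes in short steps, Python scripts to look and compute and a tool call to move; the robot and the scene stay as the last step left them, time stands still between calls to the robot, and variables do not carry over. Pictures are saved under pics/ and viewed, and the job is handed in when it is done.

Besides the shell and the picture viewer there is one more tool, called as a command line: name --pt "numbers of a row" for each row, then --argument value for the rest. apply_moves: Moves the arm, as the interface text tells. Its arguments: {"type":"object","properties":{"commands":{"type":"array"},"squeeze":{"type":"number"}},"required":["commands"]}

```bash
mkdir -p pics; ls
python3 - <<'E'
from rig import ctrl
import cv2
s=ctrl.sense(); print(s)
for n in ["scene","side","wrist"]:
    i=ctrl.camera_info(n); print(n,i)
    im=ctrl.capture(n); cv2.imwrite(f"pics/{n}0.png",im[:,:,::-1])
E
```

```text
pics
{'time_s': 0.0, 'joints': array([ 1.01461469e+00,  3.13454683e-01,  1.49842107e+00, -3.91576420e-05,
        1.33099685e+00, -2.23377632e-01]), 'dq': array([-0.00130133,  0.00095886,  0.00048046, -0.00082747, -0.00024234,
       -0.00113405]), 'tau': array([-6.36064324e-04, -4.12246764e+01, -2.59750164e+01, -2.02876859e-04,
        3.94647679e-03, -1.56751838e-05]), 'eef_pos': array([171.39496863, 495.98244254, 241.73869886]), 'ee_rot': array([-2.25590048e-04,  1.65630499e-01,  9.86187674e-01, -5.99194773e-04]), 'force': array([-0.18782841, -0.54231327,  0.12312442]), 'wrist_torque': array([-0.03055589, -0.02717914, -0.0024227 ]), 'grip_width': 0.9960176434913819}
scene {'fov_y': 45.595546885977484, 'cx': 312.9927046328976, 'cy': 199.850825798567, 'camera_from_world': array([[-4.38786043e-01,  8.98589540e-01, -1.90993380e-03,
         2.44888042e+02],
       [ 7.58568566e-01,  3.69271987e-01, -5.36853732e-01,
        -3.80796674e+02],
       [-4.81705863e-01, -2.37012741e-01, -8.43673173e-01,
         1.66139477e+03],
       [ 0.00000000e+00,  0.00000000e+00,  0.00000000e+00,
  
[... 221 characters left out ...]
  [-4.12957391e-01,  6.10639217e-01, -6.75711433e-01,
         2.83364372e+02],
       [ 3.94989180e-01, -5.48439588e-01, -7.37019380e-01,
         1.12883948e+03],
       [ 0.00000000e+00,  0.00000000e+00,  0.00000000e+00,
         1.00000000e+00]])}
wrist {'fov_y': 69.59309882728093, 'cx': 320.0481301011217, 'cy': 204.06845395780726, 'camera_from_world': array([[ 3.26458308e-01,  9.45210831e-01, -1.20765003e-03,
        -5.25632072e+02],
       [ 9.10045880e-01, -3.13967214e-01,  2.70630902e-01,
        -3.58275276e+01],
       [ 2.55424097e-01, -8.94487233e-02, -9.62682428e-01,
         3.78666179e+02],
       [ 0.00000000e+00,  0.00000000e+00,  0.00000000e+00,
         1.00000000e+00]])}
```

View pics/scene0.png

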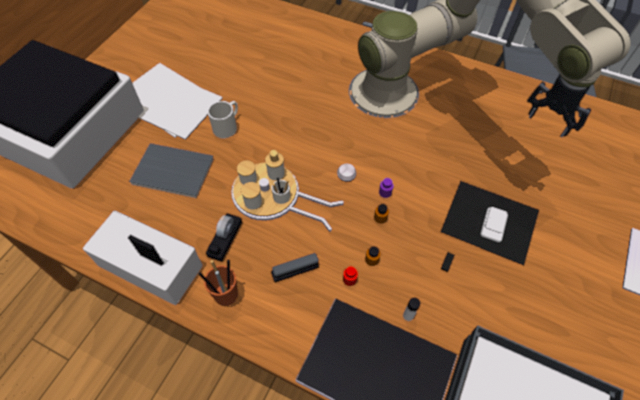

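View pics/side0.png

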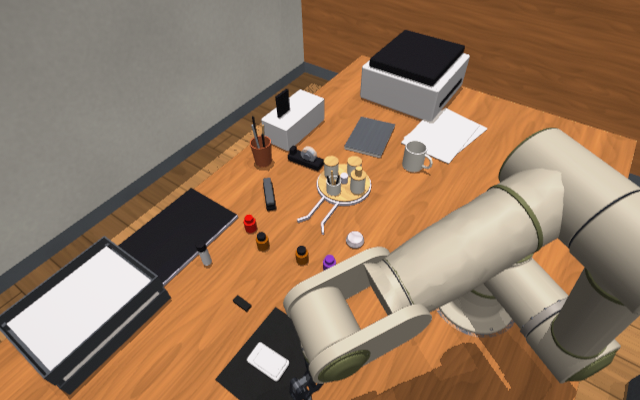

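View pics/wrist0.png

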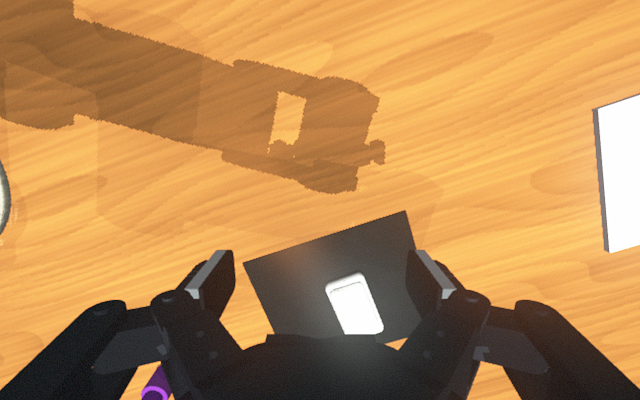

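```bash
cat > h.py <<'E'
import numpy as np, cv2
from rig import ctrl
def cam(n):
    i=ctrl.camera_info(n); f=200/np.tan(np.radians(i['fov_y'])/2); return f,i['cx'],i['cy'],np.array(i['camera_from_world'])
def ray(c,u,v):
    f,cx,cy,T=c; R=T[:3,:3]; o=-R.T@T[:3,3]; d=R.T@np.array([(u-cx)/f,(v-cy)/f,1.]); return o,d
def onz(c,u,v,z):
    o,d=ray(c,u,v); return o+d*(z-o[2])/d[2]
def proj(c,p):
    f,cx,cy,T=c; q=T[:3,:3]@np.asarray(p,float)+T[:3,3]; return np.array([cx+f*q[0]/q[2],cy+f*q[1]/q[2]])
E
python3 - <<'E'
from h import *
for n,(x0,y0,x1,y1) in {"scene":(220,130,460,330),"side":(190,130,400,290)}.items():
    im=cv2.imread(f"pics/{n}0.png")[y0:y1,x0:x1]
    cv2.imwrite(f"pics/{n}0c.png",cv2.resize(im,None,fx=3.3 if n=='scene' else 3.7,fy=3.3 if n=='scene' else 3.7,interpolation=cv2.INTER_CUBIC)[:600,:800])
c=cam("scene"); s=cam("side")
for n,c in (("scene",c),("side",s)):
    im=cv2.imread(f"pics/{n}0.png"); hsv=cv2.cvtColor(im,cv2.COLOR_BGR2HSV)
    b,g,r=[im[:,:,k].astype(int) for k in range(3)]
    dark=((im.max(2)<60)).astype(np.uint8)
    amber=((r>70)&(r<190)&(b<25)&(g<110)&(g>25)).astype(np.uint8)
    for nm,m in (("dark",dark),("amber",amber)):
        k,l,st,ce=cv2.connectedComponentsWithStats(m)
        for j in range(1,k):
            if 15<st[j,4]<250: print(n,nm,st[j],ce[j].round(1),onz(c,*ce[j],60 if nm=="dark" else 21)[:2].round(0))
E
```

```text
scene dark [336   0   5   5  22] [338.    1.7] [-309. -316.]
scene dark [396   0  14   8  40] [401.6   3.2] [-407.  -92.]
scene dark [500   0  11  10  77] [504.8   4. ] [-575.  266.]
scene dark [602   0   7   8  32] [604.7   2.6] [-751.  608.]
scene dark [449   8  24  10  63] [461.2  13.9] [-444.  132.]
scene dark [490  30   8   6  18] [493.3  32.8] [-389.  269.]
scene dark [436  37  14   9  40] [444.4  41.6] [-265.  123.]
scene dark [456  36   7   5  19] [459.4  38.4] [-305.  167.]
scene dark [495  51  10  17  69] [500.5  59.9] [-258.  328.]
scene dark [633  65   7  13  35] [636.4  72. ] [-401.  760.]
scene dark [277 178   6  15  35] [279.5 186.4] [ 548. -113.]
scene dark [378 205   9   9  63] [382.  208.8] [489. 181.]
scene dark [ 21 245   7   7  17] [ 24.2 247.6] [1020. -632.]
scene dark [369 247   9  10  71] [373.3 251.5] [623. 210.]
scene dark [442 253  12  18 112] [447.2 261.6] [565. 394.]
scene dark [ 40 257   7   9  20] [ 43.9 260.7] [1026. -557.]
scene dark [227 261   3  28  66] [228.  275.6] [ 850. -101.]
scene dark [199 273  19  20  86] [208.7 283.3] [ 890. -134.]
scene da
[... 722 characters left out ...]
 [257 233   9   8  56] [260.9 236.5] [610. 214.]
side dark [536 241   6  10  22] [538.4 246. ] [-103. -227.]
side dark [297 246   9   9  63] [300.9 250.1] [477. 185.]
side dark [585 268  39  38 209] [600.1 289.4] [-279. -173.]
side dark [471 291  19   7  26] [479.4 294.3] [-13.  27.]
side dark [233 296  18  16 132] [241.6 303.2] [506. 415.]
side dark [526 320  19  18  28] [533.1 329. ] [-159.   46.]
side dark [551 325  34  34  77] [561.5 345.1] [-228.   49.]
side dark [521 329   5   7  18] [522.9 331.7] [-140.   68.]
side dark [566 372  27   9  91] [577.5 376.9] [-276.  107.]
side amber [256 236  13  15 124] [262.5 244.1] [609. 215.]
side amber [296 250  12  15 128] [301.8 258.1] [474. 187.]
```

View pics/scene0c.png

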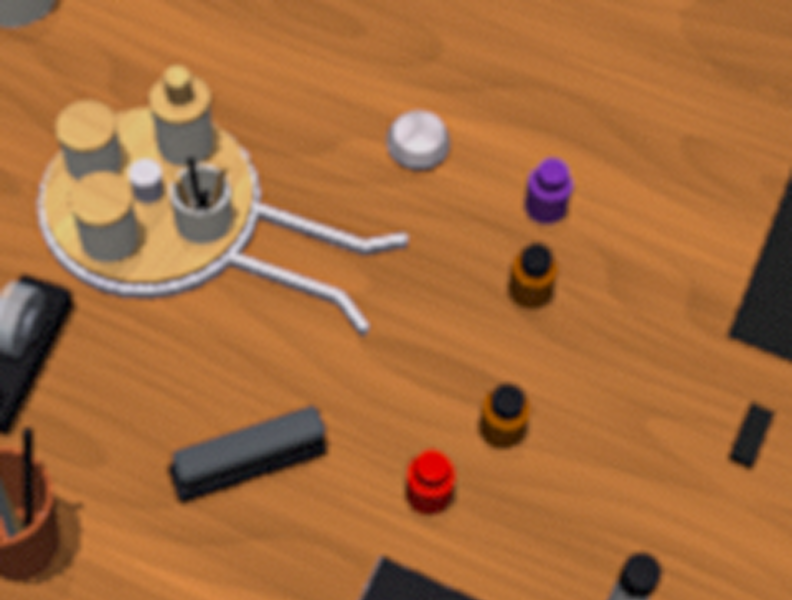

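View pics/side0c.png

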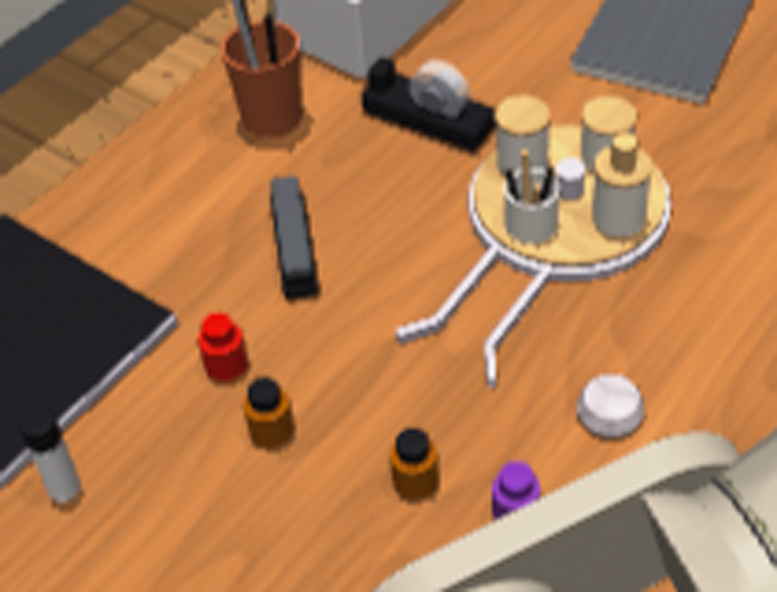

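Run:
```python
from h import *
S=cam("scene"); D=cam("side")
def sc(x,y): return np.array([220+x/3.3,130+y/3.3])
def sd(x,y): return np.array([190+x/3.7,130+y/3.7])
def P(nm,a,b,z):
    print(nm,'scene',onz(S,*sc(*a),z)[:2].round(0),'side',onz(D,*sd(*b),z)[:2].round(0))
P('hub? z40',(146,170),(571,170),50)
P('knobtop',(178,76),(625,145),126)
P('bendU',(365,245),(490,348),14)
P('tipU',(405,240),(491,382),14)
P('bendL',(342,295),(440,322),14)
P('tipL',(365,328),(400,334),14)
P('rootU',(256,210),(545,272),14)
P('rootL',(232,260),(497,250),14)
P('near cap',(537,260),(413,440),60)
P('far cap',(508,398),(265,390),60)
P('near base',(531,300),(413,493),0)
P('far base',(504,440),(270,444),0)
P('red cap',(433,463),(218,325),60)
P('purple cap',(552,170),(516,473),60)
P('paperw',(418,125),(612,390),34)
P('stapler ends L',(172,460),(286,178),44)
P('stapler ends R',(318,412),(300,280),44)
P('glue',(640,570),(42,428),98)
P('pencilpot',(202,185),(530,195),70)
P('eraser',(752,435),(0,0),13)
P('notebook corner',(382,560),(175,320),17)
```

```text
hub? z40 scene [ 547. -165.] side [ 544. -164.]
knobtop scene [ 491. -156.] side [ 481. -152.]
bendU scene [512.  35.] side [501.  37.]
tipU scene [492.  65.] side [479.  68.]
bendL scene [567.  38.] side [556.  38.]
tipL scene [588.  70.] side [578.  69.]
rootU scene [521. -69.] side [510. -67.]
rootL scene [577. -64.] side [563. -65.]
near cap scene [488. 183.] side [477. 180.]
far cap scene [620. 210.] side [610. 210.]
near base scene [492. 187.] side [473. 192.]
far base scene [627. 216.] side [604. 221.]
red cap scene [698. 179.] side [691. 179.]
purple cap scene [396. 161.] side [390. 160.]
paperw scene [384.  29.] side [379.  29.]
stapler ends L scene [780. -11.] side [771.  -6.]
stapler ends R scene [691.  75.] side [675.  89.]
glue scene [726. 353.] side [709. 357.]
pencilpot scene [ 551. -105.] side [548. -97.]
eraser scene [539. 400.] side [1253.  -67.]
notebook corner scene [773. 170.] side [756. 174.]
```

Run:
```python
from h import *
from scipy.spatial.transform import Rotation as R
s=ctrl.sense(); W=cam("wrist"); q=s['ee_rot']; r=R.from_quat([q[1],q[2],q[3],q[0]]).as_matrix()
T=W[3]; o=-T[:3,:3].T@T[:3,3]
print(r.round(3)); print('cam pos',o,'in tool',r.T@(o-s['eef_pos'])); print('optical axis tool',r.T@T[2,:3],'cam x',r.T@T[0,:3])
S=cam("scene");D=cam("side");print(proj(S,[0,0,0]),proj(D,[0,0,0]))
print('mouse in wrist at z29',onz(W,354,300,29), 'scene',onz(S,494,222,29),'side',onz(D,268,361,29))
```

```text
[[-0.945  0.327 -0.001]
 [ 0.327  0.945 -0.001]
 [ 0.    -0.001 -1.   ]]
cam pos [107.48919664 519.46848848 373.67405761] in tool [  68.10342305    1.12330733 -131.78817751]
optical axis tool [-2.70886310e-01 -3.31641100e-05  9.62611347e-01] cam x [2.31717996e-04 9.99999968e-01 9.96594754e-05]
[383.13003971  90.78848169] [472.31245516 295.08123693]
mouse in wrist at z29 [343.45517596 486.89713415  29.        ] scene [372.15140038 478.33927372  29.        ] side [357.54244403 485.38363708  29.        ]
```

apply_moves --pt "8 -2.5 -1.7 -0.5 0" --pt "8 -2.5 -1.7 -0.5 0" --pt "8 -2.5 -1.7 -0.5 0" --pt "8 -2.5 -1.7 -0.5 0" --pt "8 -2.5 -1.7 -0.5 0" --pt "8 -2.5 -1.7 -0.5 0" --pt "8 -2.5 -1.7 -0.5 0" --pt "8 -2.5 -1.7 -0.5 0" --pt "8 -2.5 -1.7 -0.5 0" --pt "8 -2.5 -1.7 -0.5 0" --pt "8 -2.5 -1.7 -0.5 0" --pt "8 -2.5 -1.7 -0.5 0" --squeeze 20

```text
time_s: 1.15
eef_pos: [389.0, 204.0, 302.5]
ee_rot: [-0.0, 0.166, 0.986, -0.0]
force: [0.3, 0.4, -0.5]
grip_width: 0.939
```

apply_moves --pt "8 -2.5 -1.6 0 0" --pt "8 -2.5 -1.6 0 0" --pt "8 -2.5 -1.6 0 0" --pt "8 -2.5 -1.6 0 0" --pt "8 -2.5 -1.6 0 0" --pt "8 -2.5 -1.6 0 0" --pt "8 -2.5 -1.6 0 0" --pt "8 -2 -1.6 0 0"

```text
time_s: 1.82
eef_pos: [531.8, 19.2, 301.8]
ee_rot: [-0.0, 0.166, 0.986, -0.0]
force: [-0.0, -0.5, -0.1]
grip_width: 0.934
```

apply_moves --pt "8 0 0 0 0.115" --pt "8 0 0 0 0.115" --pt "8 0 0 0 0.115" --pt "8 0 0 0 0.115" --pt "8 0 0 0 0.115" --pt "8 0 0 0 0.115" --pt "8 0 0 0 0.115" --pt "8 0 0 0 0.115" --pt "8 0 0 0 0.115" --pt "8 0 0 0 0.115" --pt "8 0 0 0 0"

```text
time_s: 2.73
eef_pos: [530.8, 20.7, 302.0]
ee_rot: [-0.0, 0.677, 0.736, -0.0]
force: [-0.5, -0.1, -1.0]
grip_width: 0.934
```

Run:
```python
from h import *
import pickle
for n in ["wrist","scene"]:
    W=cam(n); im=ctrl.capture(n); cv2.imwrite(f"pics/{n}1.png",im[:,:,::-1]); pickle.dump(W,open(f"pics/{n}1.pkl","wb"))
s=ctrl.sense(); print(s['time_s'],s['eef_pos'],s['joints'])
```

```text
2.8333 [530.84890515  20.69735615 302.10834848] [-1.81731339e-01  2.91686000e-01  1.37085337e+00 -7.15995111e-06
  1.47947236e+00 -2.73349597e-01]
```

View pics/wrist1.png

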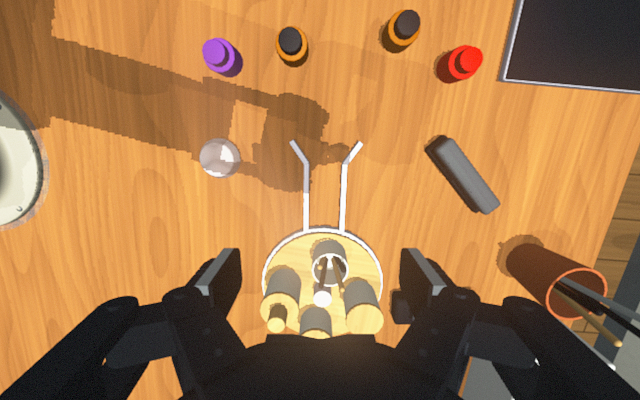

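Run:
```python
from h import *
import pickle
W=pickle.load(open("pics/wrist1.pkl","rb"))
im=cv2.imread("pics/wrist1.png")
cv2.imwrite("pics/wrist1a.png",cv2.resize(im[0:110,180:500],None,fx=2.5,fy=2.5,interpolation=cv2.INTER_CUBIC))
cv2.imwrite("pics/wrist1b.png",cv2.resize(im[130:340,220:420],None,fx=2.8,fy=2.8,interpolation=cv2.INTER_CUBIC))
hsv=cv2.cvtColor(im,cv2.COLOR_BGR2HSV)
dark=(im.max(2)<70).astype(np.uint8)
k,l,st,ce=cv2.connectedComponentsWithStats(dark)
for j in range(1,k):
    if st[j,1]<110 and 100<st[j,4]<3000: print('dark',st[j],ce[j].round(1),onz(W,*ce[j],60)[:2].round(1))
b,g,r=[im[:,:,k].astype(int) for k in range(3)]
white=((hsv[:,:,1]<70)&(hsv[:,:,2]>150)).astype(np.uint8)
# rails: rows 170..225
Ls=[];Rs=[]
for v in range(172,224,3):
    xs=np.where(white[v,290:365])[0]+290
    gl=np.split(xs,np.where(np.diff(xs)>1)[0]+1)
    print(v,[(q[0],q[-1]) for q in gl if len(q)])
```

```text
dark [279  28  23  27 135] [288.2  44.2] [481.3 175.2]
172 [(np.int64(304), np.int64(308)), (np.int64(341), np.int64(346))]
175 [(np.int64(304), np.int64(308)), (np.int64(341), np.int64(346))]
178 [(np.int64(304), np.int64(308)), (np.int64(341), np.int64(346))]
181 [(np.int64(303), np.int64(308)), (np.int64(341), np.int64(346))]
184 [(np.int64(303), np.int64(308)), (np.int64(341), np.int64(346))]
187 [(np.int64(303), np.int64(308)), (np.int64(341), np.int64(346))]
190 [(np.int64(303), np.int64(308)), (np.int64(341), np.int64(346))]
193 [(np.int64(303), np.int64(308)), (np.int64(340), np.int64(345))]
196 [(np.int64(303), np.int64(308)), (np.int64(340), np.int64(345))]
199 [(np.int64(304), np.int64(308)), (np.int64(340), np.int64(345))]
202 [(np.int64(303), np.int64(308)), (np.int64(340), np.int64(345))]
205 [(np.int64(303), np.int64(308)), (np.int64(340), np.int64(345))]
208 [(np.int64(303), np.int64(308)), (np.int64(340), np.int64(345))]
211 [(np.int64(303), np.int64(308)), (np.int64(340), np.int64(345))]
214 [(np.int64(303), np.int64(308)), (np.int64(340), np.int64(344))]
217 [(np.int64(303), np.int64(308)), (np.int64(339), np.int64(344))]
220 [(np.int64(303), np.int64(308)), (np.int64(339), np.int64(344))]
223 [(np.int64(303), np.int64(308)), (np.int64(339), np.int64(344))]
```

View pics/wrist1a.png

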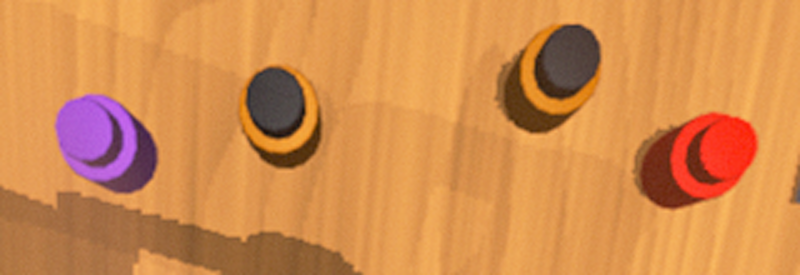

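View pics/wrist1b.png

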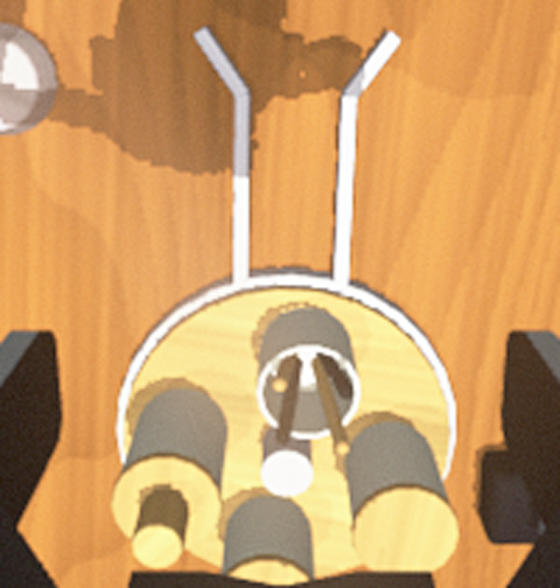

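Run:
```python
from h import *
import pickle
W=pickle.load(open("pics/wrist1.pkl","rb"))
A=lambda x,y,z: onz(W,180+x/2.5,y/2.5,z)[:2].round(1)
B=lambda x,y,z: onz(W,220+x/2.8,130+y/2.8,z)[:2].round(1)
print('near cap',A(275,99,60),'far',A(570,58,60),'purple',A(84,130,60),'red',A(728,145,60))
print('bottle near shoulder centre(z42)',A(280,108,42),'far',A(559,69,42))
im=cv2.imread("pics/wrist1.png");hsv=cv2.cvtColor(im,cv2.COLOR_BGR2HSV)
white=((hsv[:,:,1]<70)&(hsv[:,:,2]>150))
L=[];R=[]
for v in range(168,226):
    for lo,hi,l in ((296,316,L),(332,352,R)):
        xs=np.where(white[v,lo:hi])[0]+lo
        if len(xs): l.append(onz(W,xs.mean(),v,14)[:2])
L=np.array(L);R=np.array(R)
for l in (L,R):
    p=np.polyfit(l[:,1],l[:,0],1); print('rail x=%.4f*y+%.1f'%tuple(p),'at y=30',np.polyval(p,30),'at -60',np.polyval(p,-60))
print('bends',B(241,92,14),B(349,95,14),'tips',B(203,33,14),B(394,38,14),'rail root',B(241,278,14),B(342,284,14))
print('plinth front top edge',B(290,272,14),'left',B(120,415,14),'right',B(456,415,14))
print('knob top',B(158,548,126),'hub',B(287,474,50),B(287,474,60),'potrim',B(309,390,80))
```

```text
near cap [483.1 180.2] far [617.  208.4] purple [394.4 159.6] red [697.4 178.7]
bottle near shoulder centre(z42) [483.7 180.8] far [616.9 209. ]
rail x=-0.0629*y+512.0 at y=30 510.12068094759934 at -60 515.7838930729534
rail x=-0.0614*y+567.9 at y=30 566.1082448619261 at -60 571.6330641080577
bends [510.2  32.7] [566.4  35.9] tips [488.7  61.1] [586.1  66.8] rail root [517.5 -70.1] [573.7 -68.9]
plinth front top edge [544.3 -64.2] left [ 453.2 -160.9] right [ 648.5 -144.4]
knob top [ 491.7 -159.7] hub [ 551.3 -167.8] [ 550.7 -161.1] potrim [ 556.  -100.1]
```

apply_moves --pt "6.5 0 0 0 0.02" --pt "6.5 3.2 -0.76 0 0" --pt "6.5 3.2 -0.76 0 0" --pt "6.5 3.2 -0.76 0 0" --pt "6.5 3.2 -0.76 0 0" --pt "6.5 3.3 -0.76 0 0" --pt "6.5 0 0 3 0" --pt "6.5 0 0 3 0" --pt "6.5 0 0 3 0" --pt "6.5 0 0 3 0" --pt "6.5 0 0 3 0" --pt "6.5 0 0 3 0"

```text
time_s: 3.83
eef_pos: [481.9, 178.8, 121.0]
ee_rot: [0.0, 0.682, 0.731, 0.0]
force: [0.2, -0.5, 0.5]
grip_width: 0.759
```

apply_moves --pt "6.5 0 0 0 0" --pt "6.5 0 0 0 0"

```text
time_s: 4.0
eef_pos: [481.8, 178.7, 122.2]
ee_rot: [-0.001, 0.682, 0.731, -0.001]
force: [0.2, -0.3, 0.5]
grip_width: 0.758
```

Run:
```python
from h import *
import pickle
W=cam("wrist")
s=ctrl.sense(); print(s['time_s'],s['eef_pos'],s['ee_rot'],s['grip_width'],ctrl.tip_extent)
im=ctrl.capture("wrist"); cv2.imwrite("pics/wrist2.png",im[:,:,::-1])
print(proj(W,[483,180,60]),proj(W,[503,180,42]),proj(W,[463,180,42]))
```

```text
4.0 [481.78927365 178.69248164 122.1696646 ] [-6.59239029e-04  6.82378966e-01  7.30997876e-01 -7.85461586e-04] 0.7583429797094295 11.0
[320.76974772 222.49904116] [346.52353394 216.46874043] [294.90905938 213.03891779]
```

View pics/wrist2.png

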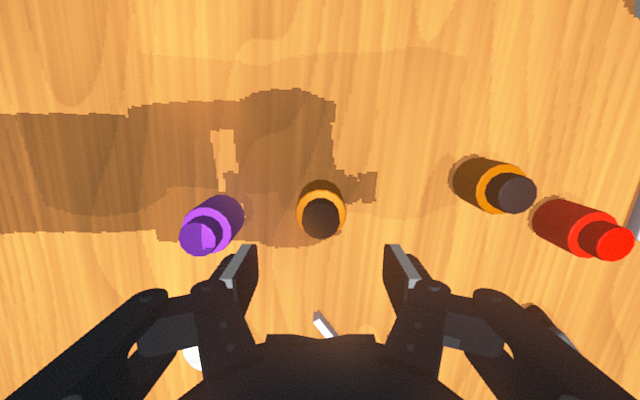

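apply_moves --pt "6.5 0.1 0.1 2.5 0" --pt "6.5 0 0 2.5 0" --pt "6.5 0 0 2.5 0" --pt "6.5 0 0 1.6 0" --pt "6.5 0 0 0 0" --pt "3.5 0 0 0 0" --pt "3.5 0 0 0 0" --pt "3.5 0 0 0 0" --pt "3.5 0 0 0 0" --pt "3.5 0 0 0 0" --pt "3.5 0 0 0 0" --pt "3.5 0 0 0 0" --squeeze 20

```text
time_s: 5.05
eef_pos: [484.3, 180.0, 33.6]
ee_rot: [0.001, 0.683, 0.731, 0.001]
force: [-0.9, -1.2, 7.4]
grip_width: 0.46
```

Run:
```python
from h import *
W=cam("wrist")
s=ctrl.sense(); print(s['time_s'],s['eef_pos'],s['ee_rot'],s['grip_width'],s['force'])
im=ctrl.capture("wrist"); cv2.imwrite("pics/wrist3.png",im[:,:,::-1])
im=ctrl.capture("side"); cv2.imwrite("pics/side3.png",cv2.resize(im[130:330,190:450,::-1],None,fx=3,fy=3))
```

```text
5.05 [484.26359014 180.02324719  33.58614715] [0.00125756 0.68257968 0.73080859 0.00148278] 0.4601484965857115 [-0.85511564 -1.16637814  7.44668406]
```

View pics/wrist3.png

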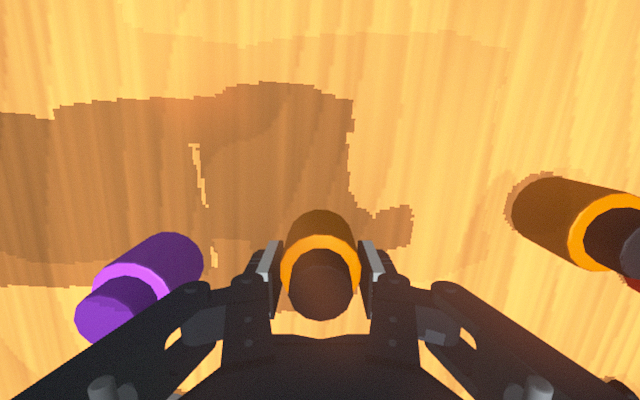

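View pics/side3.png

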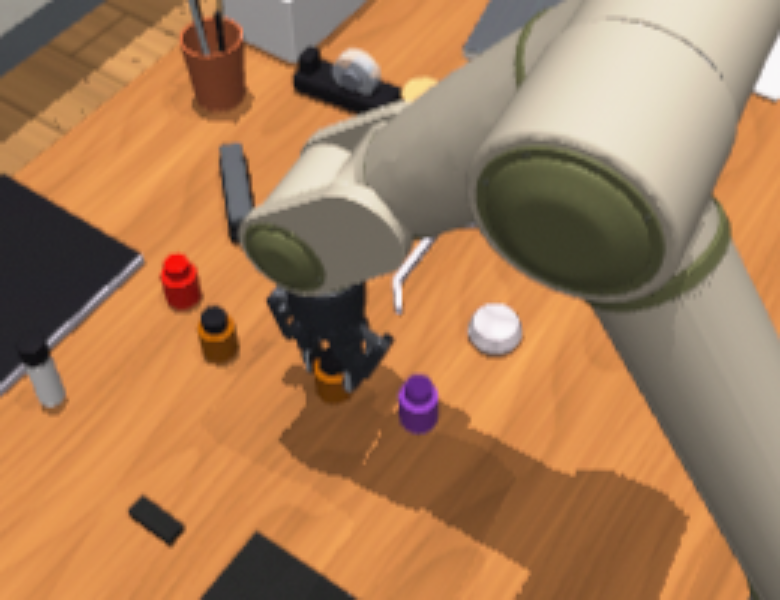

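apply_moves --pt "3.5 -0.66 0.38 0 0" --pt "3.5 -0.66 0.38 0 0" --pt "3.5 -0.66 0.38 0 0" --pt "3.5 -0.66 0.38 0 0" --pt "3.5 -0.66 0.38 0 0" --pt "3.5 -0.66 0.38 0 0" --pt "3.5 -0.66 0.38 0 0" --pt "3.5 -0.66 0.38 0 0" --pt "3.5 -0.66 0.38 0 0" --pt "3.5 -0.66 0.38 0 0" --pt "3.5 -0.66 0.38 0 0" --pt "3.5 -0.66 0.38 0 0"

```text
time_s: 6.15
eef_pos: [534.9, 104.2, 33.6]
ee_rot: [0.001, 0.683, 0.731, 0.001]
force: [-2.1, 4.2, 6.0]
grip_width: 0.463
```

apply_moves --pt "3.5 0 0 0 0" --pt "3.5 0 0 0 0"

```text
time_s: 6.32
eef_pos: [535.7, 103.3, 33.7]
ee_rot: [0.002, 0.683, 0.731, 0.001]
force: [0.7, -3.9, 6.5]
grip_width: 0.457
```

```bash
cat > look.py <<'E'
from h import *
import sys
k=sys.argv[1]
s=ctrl.sense(); p=s['eef_pos']; q=s['ee_rot']
ax=np.array([550.7,-165.3]);u=np.array([-0.0621,0.998]);w=np.array([0.998,0.0621])
d=p[:2]-ax
print('t',s['time_s'],'pos',p.round(1),'caddy x,y',(d@w).round(1),(d@u).round(1),'xang',np.degrees(np.arctan2(2*q[1]*q[2],q[1]**2-q[2]**2)).round(2),'grip',round(s['grip_width']*85,1),'F',s['force'].round(1))
for n in sys.argv[2:]:
    im=ctrl.capture(n)
    import pickle; pickle.dump(cam(n),open(f"pics/{n}{k}.pkl","wb"))
    cv2.imwrite(f"pics/{n}{k}.png",im[:,:,::-1])
    if n!="wrist":
        x0,y0=(220,130) if n=="scene" else (190,130)
        cv2.imwrite(f"pics/{n}{k}c.png",cv2.resize(im[y0:y0+190,x0:x0+250,::-1],None,fx=3.1,fy=3.1,interpolation=cv2.INTER_CUBIC))
E
python3 look.py 4 wrist scene
```

```text
t 6.3167 pos [535.7 103.3  33.7] caddy x,y 1.7 269.0 xang 93.89 grip 38.8 F [ 0.7 -3.9  6.5]
```

View pics/wrist4.png

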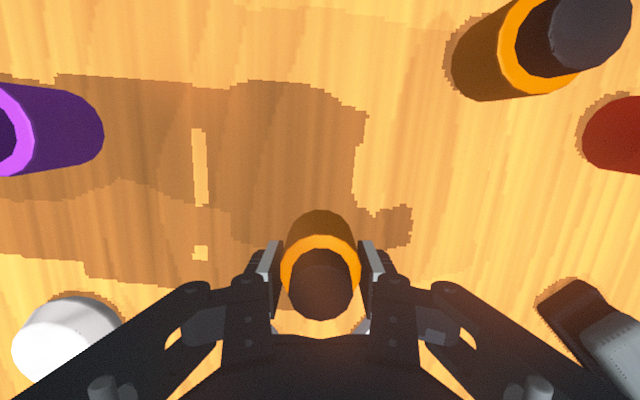

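View pics/scene4c.png

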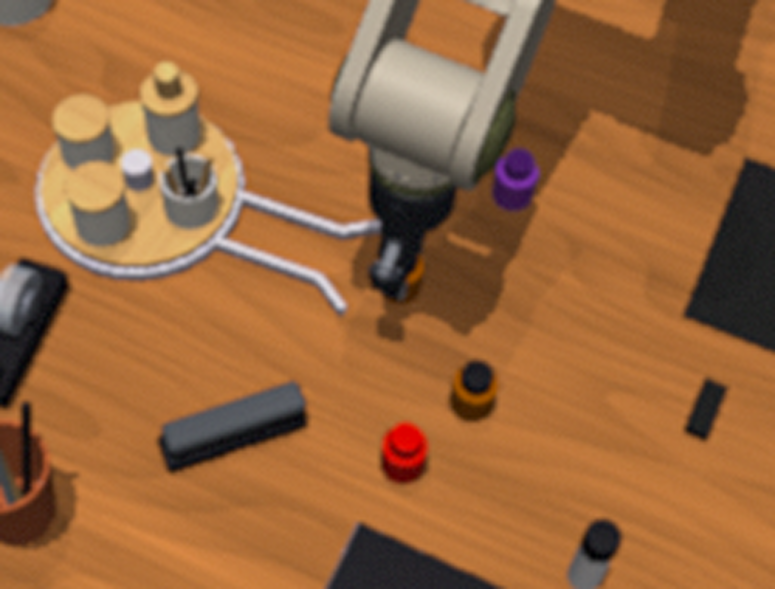

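apply_moves --pt "3.5 -0.7 -0.1 0 0" --pt "3.5 -0.7 -0.05 0 0" --pt "3.5 -0.7 0 0 0" --pt "3.5 -0.7 0 0 0" --pt "3.5 -0.7 0 0 0" --pt "3.5 -0.7 0 0 0" --pt "3.5 -0.7 0 0 0" --pt "3.5 -0.7 0 0 0" --pt "3.5 -0.7 0 0 0" --pt "3.5 0 0 0 0"

```text
time_s: 7.25
eef_pos: [538.0, 40.5, 33.5]
ee_rot: [0.002, 0.683, 0.731, 0.001]
force: [1.0, 0.7, 4.2]
grip_width: 0.457
```

```bash
python3 look.py 5 wrist scene
```

```text
t 7.25 pos [538.   40.5  33.5] caddy x,y 0.1 206.2 xang 93.86 grip 38.9 F [1.  0.7 4.2]
```

View pics/wrist5.png

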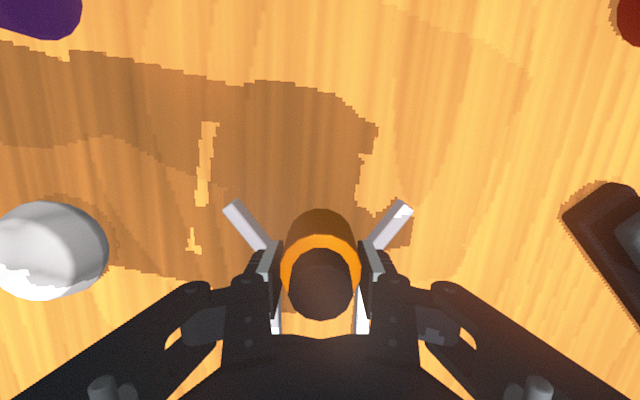

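View pics/scene5c.png

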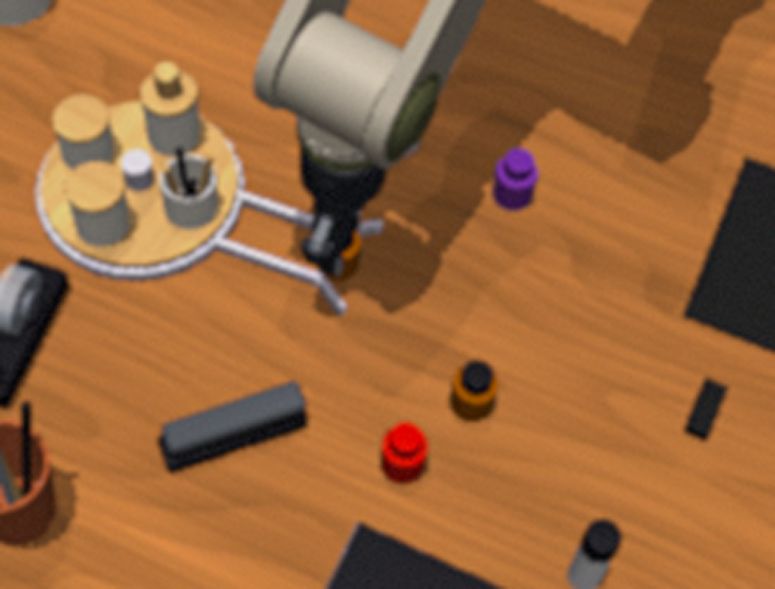

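apply_moves --pt "3.5 -0.7 0 0 0" --pt "3.5 -0.7 0 0 0" --pt "3.5 -0.7 0 0 0" --pt "3.5 -0.7 0 0 0" --pt "3.5 -0.7 0 0 0" --pt "3.5 -0.7 0 0 0" --pt "3.5 -0.7 0 0 0" --pt "3.5 0 0 0 0" --pt "3.5 0 0 0 0" --pt "3.5 0 0 0 0" --pt "3.5 0 0 0 0"

```text
time_s: 8.27
eef_pos: [541.2, -7.9, 33.2]
ee_rot: [0.002, 0.683, 0.731, 0.001]
force: [0.4, 1.3, 7.3]
grip_width: 0.457
```

apply_moves --pt "6.2 0 0 0 0" --pt "6.2 0 0 0 0" --pt "6.2 0 0 0 0" --pt "6.2 0 0 0 0" --pt "6.2 0 0 0 0" --pt "6.2 0 0 0 0" --pt "6.2 0 0 -1.5 0" --pt "6.2 0 0 -3 0" --pt "6.2 0 0 -3 0" --pt "6.2 0 0 -3 0" --pt "6.2 0 0 0 0"

```text
time_s: 9.18
eef_pos: [542.3, -8.4, 141.8]
ee_rot: [0.004, 0.683, 0.731, 0.002]
force: [0.9, -0.7, 0.3]
grip_width: 0.721
```

```bash
python3 look.py 6 wrist scene
```

```text
t 9.1833 pos [542.3  -8.4 141.8] caddy x,y 1.4 157.1 xang 93.91 grip 61.3 F [ 0.9 -0.7  0.3]
```

View pics/wrist6.png

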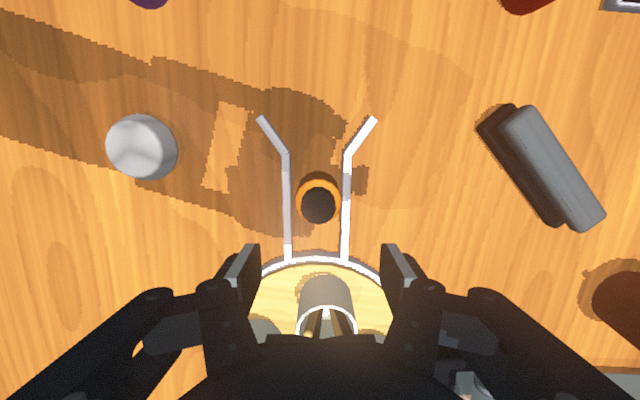

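View pics/scene6c.png

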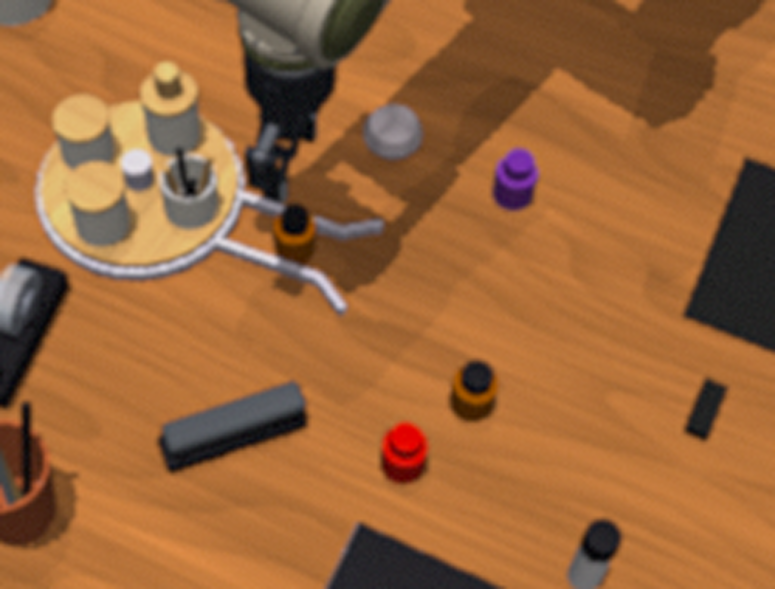

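apply_moves --pt "6.2 2.65 1.11 0 0" --pt "6.2 2.65 1.11 0 0" --pt "6.2 2.65 1.11 0 0" --pt "6.2 2.65 1.11 0 0" --pt "6.2 2.65 1.11 0 0" --pt "6.2 2.65 1.11 0 0" --pt "6.2 2.65 1.11 0 0" --pt "6.2 2.65 1.11 0 0" --pt "6.2 0 0 1.5 0" --pt "6.2 0 0 0 0" --pt "6.2 0 0 0 0"

```text
time_s: 10.2
eef_pos: [613.2, 209.3, 119.2]
ee_rot: [-0.001, 0.683, 0.731, -0.002]
force: [0.7, -0.8, 0.4]
grip_width: 0.724
```

```bash
python3 look.py 7 wrist
python3 - <<'E'
from h import *
import pickle
W=pickle.load(open("pics/wrist6.pkl","rb"))
p=onz(W,319.5,204,60)[:2]; d=p-np.array([550.7,-165.3]); print(p,d@[.998,.0621],d@[-.0621,.998])
W=pickle.load(open("pics/wrist7.pkl","rb")); print(proj(W,[616.5,209,60]))
E
```

```text
t 10.2 pos [613.2 209.3 119.2] caddy x,y 85.6 369.9 xang 93.9 grip 61.6 F [ 0.7 -0.8  0.4]
[541.49019905   1.89188324] 1.1912346036887826 167.42942810934295
[322.90919856 225.10411138]
```

View pics/wrist7.png

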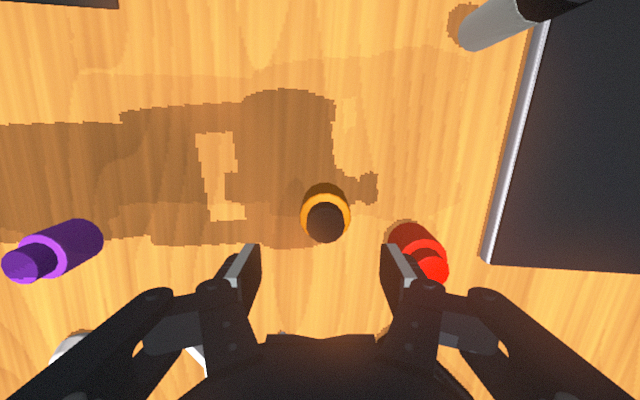

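Run:
```python
from h import *
import pickle
W=pickle.load(open("pics/wrist7.pkl","rb")); im=cv2.imread("pics/wrist7.png")
m=((im.max(2)<75)).astype(np.uint8); m[246:]=0; m[:170]=0; m[:,:290]=0;m[:,365:]=0
k,l,st,ce=cv2.connectedComponentsWithStats(m)
for j in range(1,k):
  if st[j,4]>50: print(st[j],ce[j])
for uv in ((326,222),(326,221)): print(onz(W,*uv,60))
W=pickle.load(open("pics/wrist1.pkl","rb"));print(onz(W,180+570/2.5,58/2.5,60))
```

```text
[618.51320263 211.46757968  60.        ]
[618.45861682 212.21128793  60.        ]
[617.02919829 208.35499489  60.        ]
```

apply_moves --pt "6.2 0.1 0.5 0 -0.1" --pt "6.2 0 0 0 -0.1" --pt "6.2 0 0 0 -0.1" --pt "6.2 0 0 0 -0.1" --pt "6.0 0 0 2 0" --pt "6.0 0 0 2 0" --pt "6.0 0 0 2 0" --pt "6.0 0 0 1.5 0" --pt "6.0 0 0 1.4 0" --pt "6.0 0 0 0 0" --pt "6 0 0 0 0"

```text
time_s: 11.17
eef_pos: [619.1, 210.2, 32.6]
ee_rot: [-0.0, 0.524, 0.852, -0.0]
force: [1.0, -0.5, -0.1]
grip_width: 0.703
```

```bash
python3 look.py 8 wrist scene
```

```text
t 11.1667 pos [619.1 210.2  32.6] caddy x,y 91.6 370.5 xang 116.76 grip 59.7 F [ 1.  -0.5 -0.1]
```

View pics/wrist8.png

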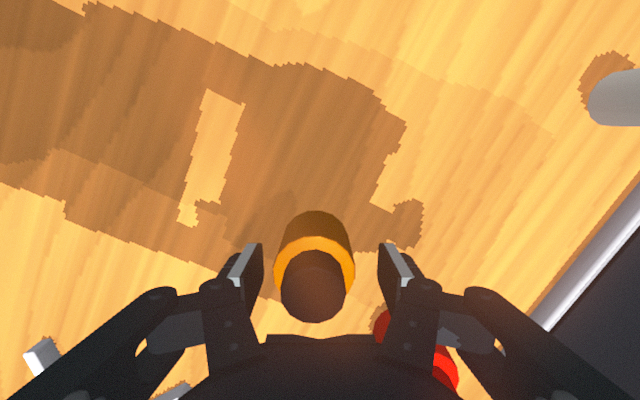

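View pics/scene8c.png

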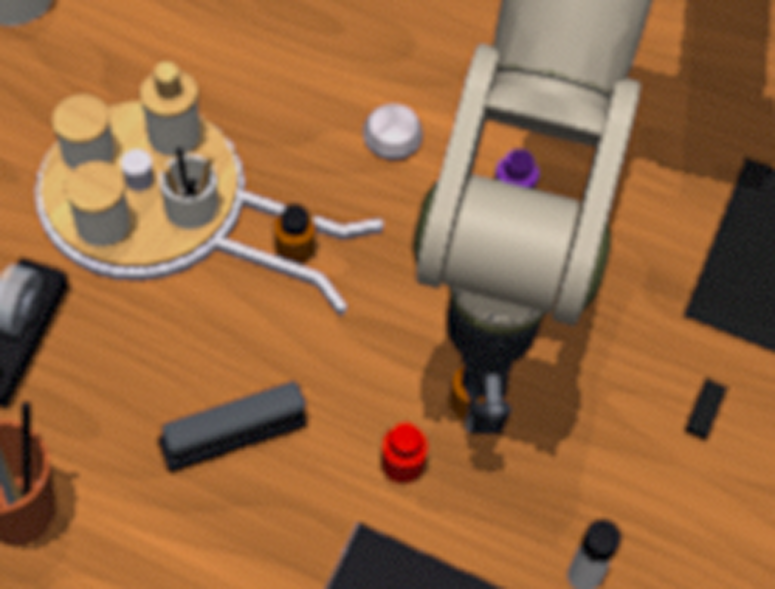

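apply_moves --pt "3.5 0 0 0 0" --pt "3.5 0 0 0 0" --pt "3.5 0 0 0 0" --pt "3.5 0 0 0 0" --pt "3.5 0 0 0 0" --pt "3.5 0 0 0 0"

```text
time_s: 11.77
eef_pos: [619.5, 210.9, 33.6]
ee_rot: [0.001, 0.524, 0.852, 0.0]
force: [-2.6, -1.0, 5.7]
grip_width: 0.46
```

apply_moves --pt "3.5 -0.47 -1.02 0 0" --pt "3.5 -0.47 -1.02 0 0" --pt "3.5 -0.47 -1.02 0 0" --pt "3.5 -0.47 -1.02 0 0" --pt "3.5 -0.47 -1.02 0 0" --pt "3.5 -0.47 -1.02 0 0" --pt "3.5 -0.47 -1.02 0 0" --pt "3.5 -0.47 -1.02 0 0" --pt "3.5 -0.47 -1.02 0 0" --pt "3.5 -0.47 -1.02 0 0" --pt "3.5 -0.47 -1.02 0 0" --pt "3.5 -0.47 -1.02 0 0"

```text
time_s: 12.77
eef_pos: [536.3, 105.4, 33.6]
ee_rot: [0.002, 0.524, 0.852, 0.001]
force: [2.1, 2.7, 4.8]
grip_width: 0.461
```

apply_moves --pt "3.5 0 0 0 0.08" --pt "3.5 0 0 0 0.08" --pt "3.5 0 0 0 0.08" --pt "3.5 0 0 0 0.08" --pt "3.5 0 0 0 0.08" --pt "3.5 0 0 0 0.005" --pt "3.5 0 0 0 0"

```text
time_s: 13.35
eef_pos: [536.3, 105.3, 33.6]
ee_rot: [0.001, 0.685, 0.729, 0.001]
force: [-0.1, -0.1, 7.2]
grip_width: 0.461
```

```bash
python3 look.py 9 wrist scene
```

```text
t 13.35 pos [536.3 105.3  33.6] caddy x,y 2.4 271.0 xang 93.57 grip 39.1 F [-0.1 -0.1  7.2]
```

View pics/wrist9.png

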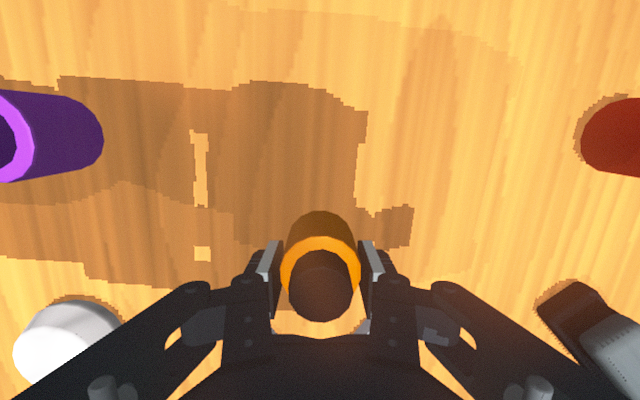

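View pics/scene9c.png

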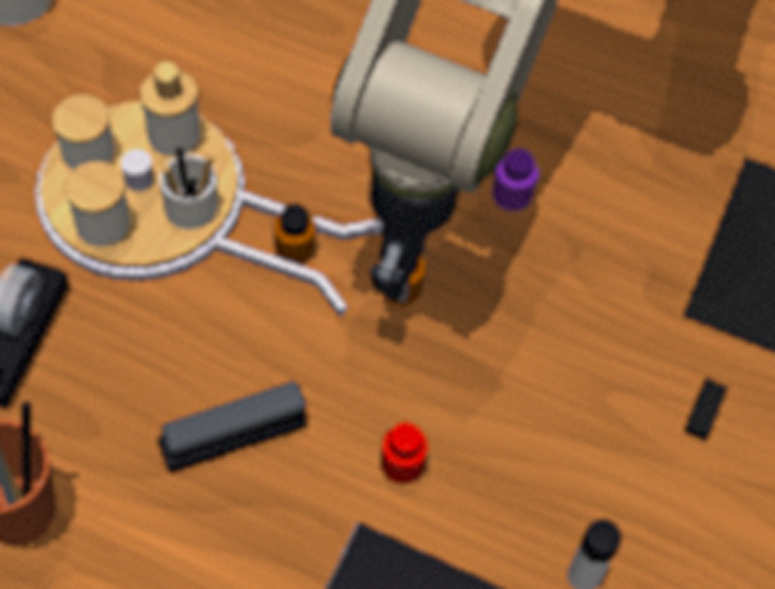

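apply_moves --pt "3.5 -0.7 -0.1 0 0" --pt "3.5 -0.7 -0.1 0 0" --pt "3.5 -0.7 0 0 0" --pt "3.5 -0.7 0 0 0" --pt "3.5 -0.7 0 0 0" --pt "3.5 -0.7 0 0 0" --pt "3.5 -0.7 0 0 0" --pt "3.5 -0.7 0 0 0" --pt "3.5 -0.7 0 0 0" --pt "3.5 0 0 0 0"

```text
time_s: 14.28
eef_pos: [538.2, 41.9, 33.4]
ee_rot: [0.001, 0.685, 0.729, 0.001]
force: [1.7, 1.3, 3.3]
grip_width: 0.456
```

apply_moves --pt "3.5 -0.5 0 0 0" --pt "3.5 -0.5 0 0 0" --pt "3.5 -0.5 0 0 0" --pt "3.5 -0.5 0 0 0" --pt "3.5 -0.5 0 0 0" --pt "3.5 -0.5 0 0 0" --pt "3.5 -0.5 0 0 0" --pt "3.5 -0.5 0 0 0" --pt "3.5 0 0 0 0" --pt "3.5 0 0 0 0"

```text
time_s: 15.12
eef_pos: [540.5, 2.6, 33.4]
ee_rot: [0.001, 0.685, 0.729, 0.001]
force: [0.2, 3.0, 6.2]
grip_width: 0.458
```

```bash
python3 look.py 10 wrist scene
```

```text
t 15.1167 pos [540.5   2.6  33.4] caddy x,y 0.3 168.2 xang 93.59 grip 39.0 F [0.2 3.  6.2]
```

View pics/wrist10.png

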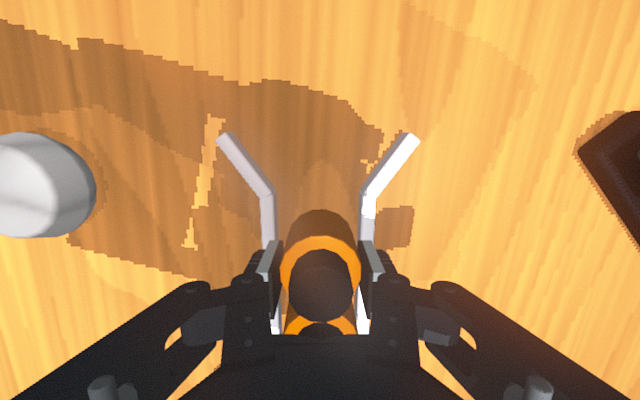

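View pics/scene10c.png

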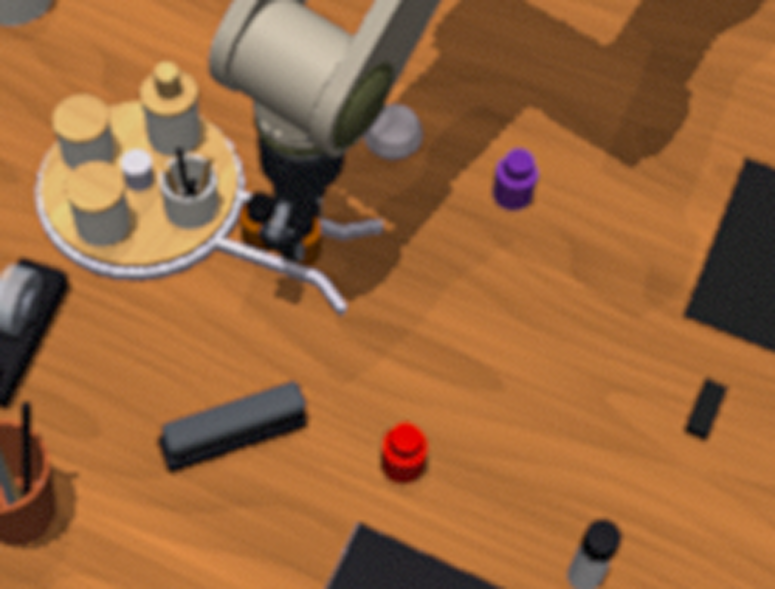

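apply_moves --pt "3.5 -0.3 0 0 0" --pt "3.5 -0.2 0 0 0" --pt "3.5 0 0 0 0" --pt "5.6 0 0 0 0" --pt "5.6 0 0 0 0" --pt "5.6 0 0 0 0" --pt "5.6 0 0 0 0" --pt "5.6 0 0 0 0" --pt "5.6 0 0 -1.5 0" --pt "5.6 0 0 -3 0" --pt "5.6 0 0 -3 0" --pt "5.6 0 0 -3 0"

```text
time_s: 16.22
eef_pos: [539.8, -2.5, 138.4]
ee_rot: [-0.0, 0.685, 0.729, -0.0]
force: [0.1, -0.4, -0.3]
grip_width: 0.658
```

apply_moves --pt "5.6 0 0 -3 0" --pt "5.6 0 0 -3 0" --pt "5.6 0 0 0 0" --pt "5.6 0 0 0 0"

```text
time_s: 16.55
eef_pos: [540.5, -2.7, 198.5]
ee_rot: [0.001, 0.684, 0.729, 0.001]
force: [-0.4, -0.4, -0.8]
grip_width: 0.659
```

```bash
python3 look.py 11 wrist scene
```

```text
t 16.55 pos [540.5  -2.7 198.5] caddy x,y -0.0 163.0 xang 93.61 grip 56.0 F [-0.4 -0.4 -0.8]
```

View pics/wrist11.png

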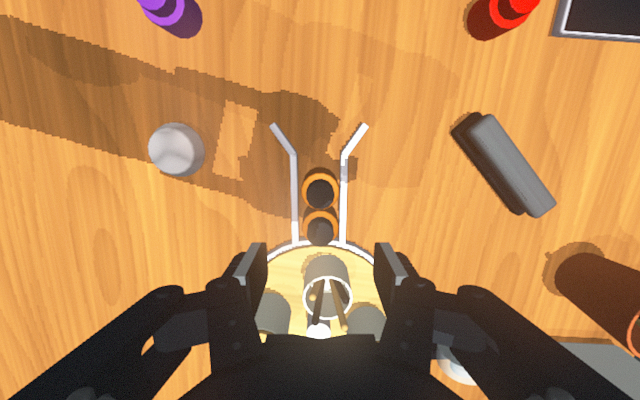

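View pics/scene11c.png

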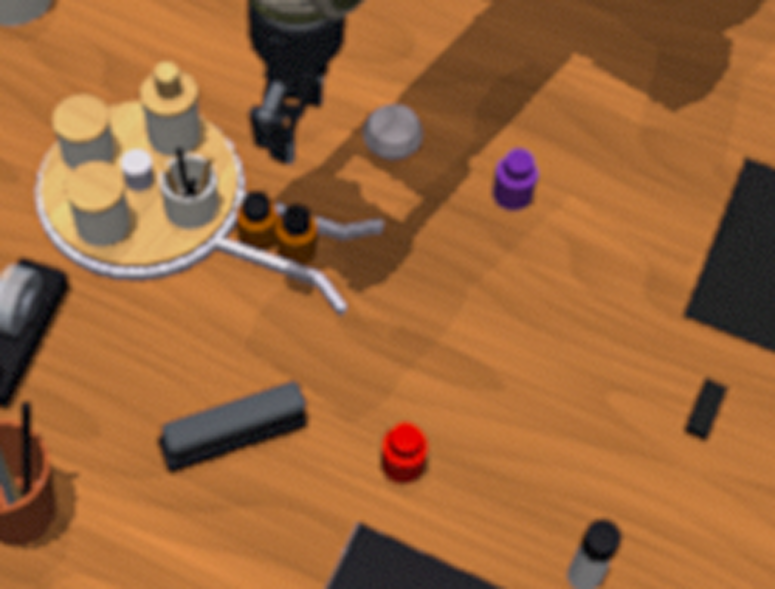

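Run:
```python
from h import *
import pickle
W=pickle.load(open("pics/wrist11.pkl","rb")); im=cv2.imread("pics/wrist11.png")
cv2.imwrite("pics/wrist11c.png",cv2.resize(im[110:270,240:400],None,fx=3.7,fy=3.7,interpolation=cv2.INTER_CUBIC))
for nm,uv,z in (("B",(320,193),60),("A",(320,232),60),("bendL",(294,156),14),("bendR",(343,157),14)):
    d=onz(W,*uv,z)[:2]-[550.7,-165.3]; print(nm,d@[.998,.0621],d@[-.0621,.998])
print(proj(W,[540.7,7,60]))
S=cam("scene")
for nm,(x,y) in (("A",(257,207)),("B",(296,219)),("Bold",(294,220))):
    p=onz(S,220+x/3.1,130+y/3.1,60)[:2]+[-4,1.]; d=p-[550.7,-165.3]; print(nm,p,d@[.998,.0621],d@[-.0621,.998])
```

```text
B 0.17663311538124146 167.99085983433383
A 0.2172923915751905 128.02401237811122
bendL -28.069052910332935 198.16879177299236
bendR 25.12089157813179 197.14743042314342
[320.57351705 188.32963793]
A [546.26972644 -34.65149348] 3.691859243383902 130.66232949598844
B [542.33595211   3.22969621] 2.118374339380523 168.71204419381758
Bold [544.10757556   2.05974173] 3.8138003754553216 167.43441180839844
```

View pics/wrist11c.png

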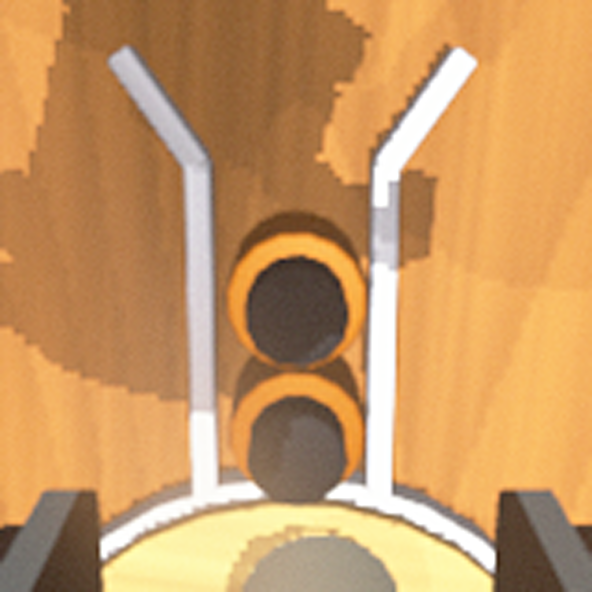

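apply_moves --pt "5.0 -2.52 -1.0 0 0" --pt "5.0 -2.52 -1.0 0 0" --pt "5.0 -2.52 -1.0 0 0" --pt "5.0 -2.52 -1.0 0 0" --pt "5.0 -2.52 -1.0 0 0" --pt "5.0 -2.52 -1.0 0 0" --pt "5.0 0 0 0 0"

```text
time_s: 17.23
eef_pos: [488.2, -160.5, 195.8]
ee_rot: [-0.001, 0.686, 0.728, -0.001]
force: [-0.1, -0.4, 0.1]
grip_width: 0.587
```

apply_moves --pt "5.0 0 0 0 -0.118" --pt "5.0 0 0 0 -0.118" --pt "5.0 0 0 0 -0.118" --pt "5.0 0 0 0 -0.118" --pt "5.0 0 0 0 -0.118" --pt "5.0 0 0 0 -0.118" --pt "5.0 0 0 0 -0.118" --pt "5.0 0 0 0 -0.118" --pt "5.0 0 0 0 -0.118" --pt "5.0 0 0 0 -0.118" --pt "5.0 0 0 0 -0.118" --pt "5.0 0 0 0 -0.118"

```text
time_s: 18.23
eef_pos: [489.4, -156.6, 195.9]
ee_rot: [-0.001, 0.043, 0.999, 0.001]
force: [0.3, 0.3, -0.6]
grip_width: 0.584
```

apply_moves --pt "5.0 0 0 0 0" --pt "5.0 0 0 0 0"

```text
time_s: 18.4
eef_pos: [489.5, -156.8, 196.4]
ee_rot: [-0.001, 0.048, 0.999, 0.0]
force: [-0.9, 0.6, 0.9]
grip_width: 0.59
```

```bash
python3 look.py 12 wrist scene
```

```text
t 18.4 pos [ 489.5 -156.8  196.4] caddy x,y -60.5 12.3 xang 174.55 grip 50.1 F [-0.9  0.6  0.9]
```

View pics/wrist12.png

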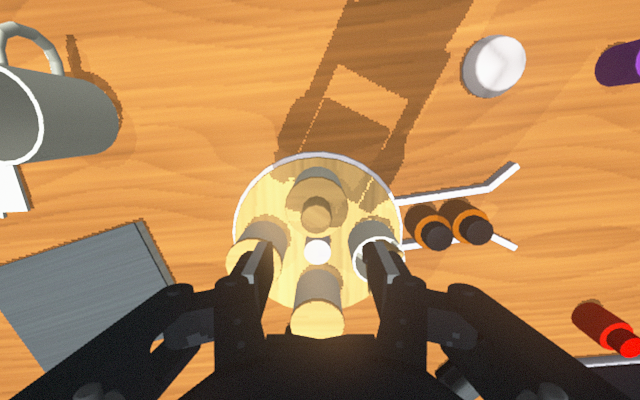

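View pics/scene12c.png

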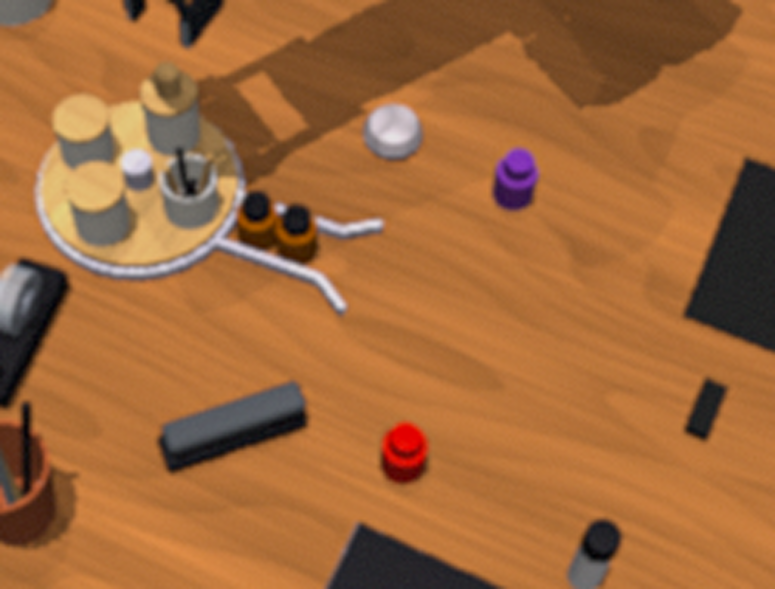

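Run:
```python
from h import *
import pickle
W=pickle.load(open("pics/wrist12.pkl","rb")); im=cv2.imread("pics/wrist12.png")
cv2.imwrite("pics/wrist12c.png",cv2.resize(im[140:350,220:420],None,fx=2.8,fy=2.8,interpolation=cv2.INTER_CUBIC))
p=ctrl.sense()['eef_pos'];print('tcp xy at 126 ->',proj(W,[p[0],p[1],126]))
for uv in ((317,213),(317,216)): print(uv,onz(W,*uv,126))
print('axis at hub', onz(W,316.5,252,60), proj(W,[550.7,-165.3,23]))
```

```text
tcp xy at 126 -> [318.5688774  218.43963605]
(317, 213) [ 485.29629309 -157.67323306  126.        ]
(317, 216) [ 487.60758422 -157.90040933  126.        ]
axis at hub [ 547.10079618 -164.90236771   60.        ] [316.83174559 240.9904333 ]
```

View pics/wrist12c.png

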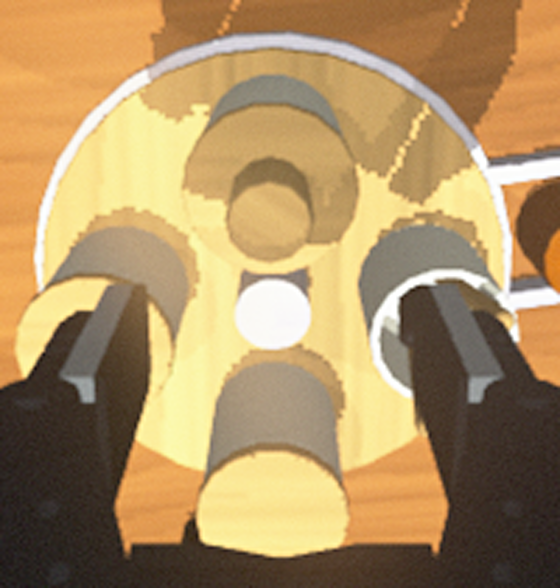

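apply_moves --pt "5.0 0 -0.2 2 0" --pt "5.0 0 0 2 0" --pt "5.0 0 0 2 0" --pt "5.0 0 0 1.2 0" --pt "5.0 0 0 1.0 0" --pt "5.0 0 0 0 0" --pt "5.0 0 0 0 0"

```text
time_s: 19.08
eef_pos: [489.6, -159.2, 115.4]
ee_rot: [-0.0, 0.046, 0.999, 0.0]
force: [0.0, -0.9, 0.2]
grip_width: 0.587
```

```bash
python3 look.py 13 wrist scene
```

```text
t 19.0833 pos [ 489.6 -159.2  115.4] caddy x,y -60.6 9.9 xang 174.69 grip 49.9 F [ 0.  -0.9  0.2]
```

View pics/wrist13.png

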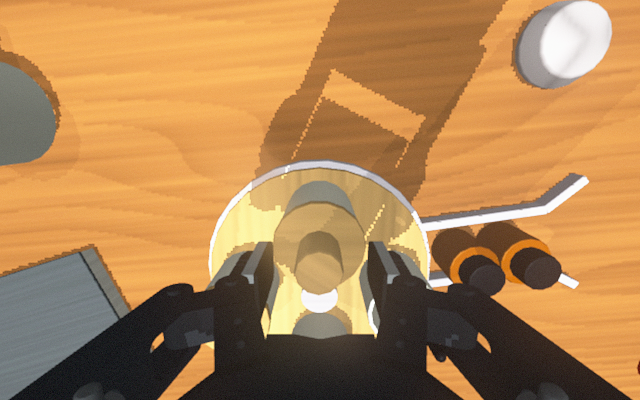

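View pics/scene13c.png

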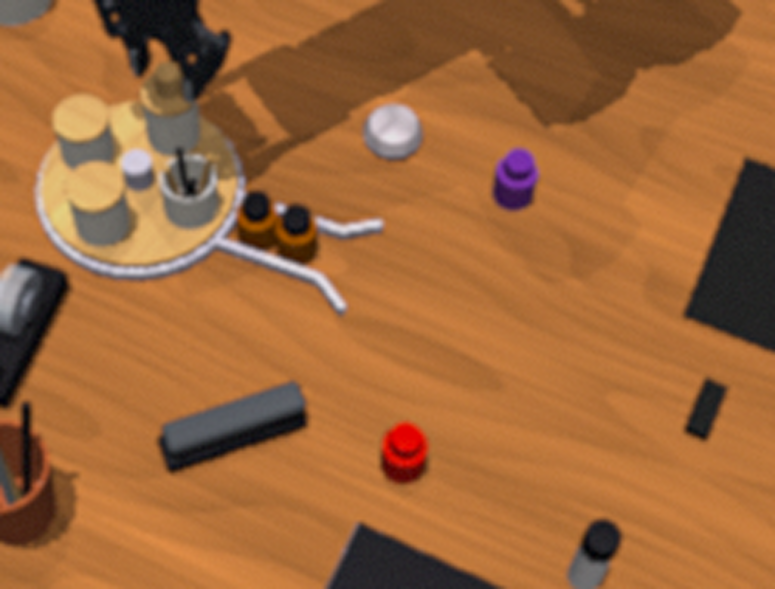

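Run:
```python
from h import *
import pickle
W=pickle.load(open("pics/wrist13.pkl","rb")); im=cv2.imread("pics/wrist13.png")
cv2.imwrite("pics/wrist13c.png",cv2.resize(im[160:340,220:420],None,fx=3,fy=3,interpolation=cv2.INTER_CUBIC))
p=ctrl.sense()['eef_pos'];print('tcp xy at 126 ->',proj(W,[p[0],p[1],126]))
for uv in ((320,265),(320,270),(320,275)): print(uv,onz(W,*uv,126))
```

```text
tcp xy at 126 -> [317.83907057 272.99958193]
(320, 265) [ 485.93919533 -158.01805899  126.        ]
(320, 270) [ 488.52277714 -158.25719949  126.        ]
(320, 275) [ 491.13359622 -158.49886111  126.        ]
```

View pics/wrist13c.png

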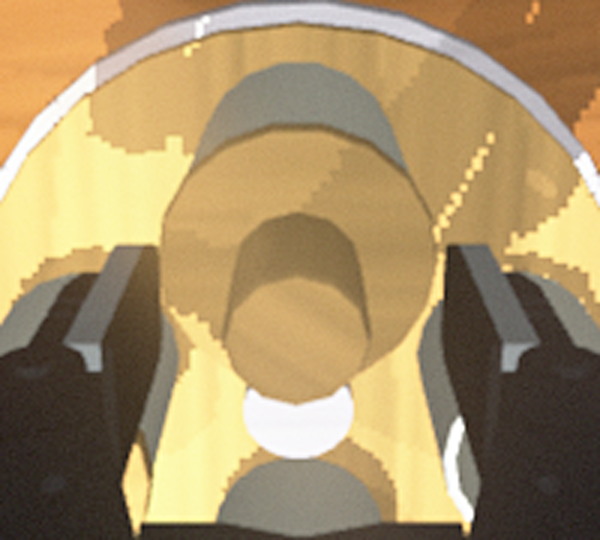

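apply_moves --pt "1.8 0 0 0 0" --pt "1.8 0 0 0 0" --pt "1.8 0 0 0 0" --pt "1.8 0 0 0 0" --pt "1.8 0 0 0 0" --pt "1.8 0 0 0 0" --pt "1.8 0 0 0 0" --pt "1.8 0 0 0 0" --squeeze 30

```text
time_s: 19.85
eef_pos: [489.8, -159.5, 116.0]
ee_rot: [0.001, 0.046, 0.999, -0.0]
force: [-1.6, 0.2, 5.8]
grip_width: 0.269
```

apply_moves --pt "1.8 -0.03 0.6 0 0.1" --pt "1.8 -0.03 0.6 0 0.1" --pt "1.8 -0.03 0.6 0 0.1" --pt "1.8 0 0 0 0"

```text
time_s: 20.18
eef_pos: [494.5, -141.6, 116.1]
ee_rot: [0.001, 0.196, 0.981, -0.0]
force: [-1.3, -2.4, 6.6]
grip_width: 0.269
```

```bash
python3 look.py 14 wrist
python3 - <<'E'
import numpy as np
from h import *
p=ctrl.sense()['eef_pos'][:2]-[550.7,-165.3]; print(np.hypot(*p),np.degrees(np.arctan2(p[1],p[0]))-93.56)
E
```

```text
t 20.1833 pos [ 494.5 -141.6  116.1] caddy x,y -54.6 27.1 xang 157.37 grip 22.9 F [-1.3 -2.4  6.6]
60.991333322098846 63.99423531175938
```

View pics/wrist14.png

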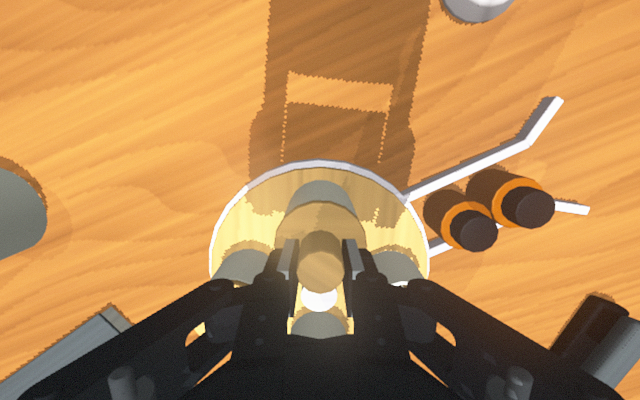

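apply_moves --pt "1.8 -0.03 0.6 0 0.1" --pt "1.8 -0.03 0.6 0 0.1" --pt "1.8 -0.03 0.6 0 0.1" --pt "1.8 -0.03 0.6 0 0.1" --pt "1.8 -0.03 0.6 0 0.1" --pt "1.8 -0.03 0.6 0 0.1" --pt "1.8 0 0 0 0" --pt "1.8 0 0 0 0"

```text
time_s: 20.9
eef_pos: [517.1, -115.3, 116.1]
ee_rot: [0.001, 0.474, 0.881, -0.0]
force: [0.0, -3.7, 6.5]
grip_width: 0.268
```

```bash
python3 look.py 15
python3 - <<'E'
import numpy as np
from h import *
p=ctrl.sense()['eef_pos'][:2]-[550.7,-165.3]; print(np.hypot(*p),np.degrees(np.arctan2(p[1],p[0]))-93.56)
E
```

```text
t 20.9 pos [ 517.1 -115.3  116.1] caddy x,y -30.4 52.0 xang 123.45 grip 22.8 F [ 0.  -3.7  6.5]
60.29281558500381 30.335468762561007
```

Remaining 0.53 rad.

apply_moves --pt "1.8 -0.03 0.6 0 0.1" --pt "1.8 -0.03 0.6 0 0.1" --pt "1.8 -0.03 0.6 0 0.1" --pt "1.8 -0.03 0.6 0 0.1" --pt "1.8 -0.03 0.6 0 0.1" --pt "1.8 0 0.15 0 0.025" --pt "1.8 0 0 0 0" --pt "1.8 0 0 0 0" --pt "1.8 0 0 0 0" --pt "1.8 0 0 0 0"

```text
time_s: 21.73
eef_pos: [546.4, -105.9, 116.1]
ee_rot: [0.001, 0.686, 0.728, -0.0]
force: [-0.8, -5.2, 6.5]
grip_width: 0.268
```

```bash
python3 look.py 16 wrist scene side
python3 - <<'E'
import numpy as np
from h import *
p=ctrl.sense()['eef_pos'][:2]-[550.7,-165.3]; print(np.hypot(*p),np.degrees(np.arctan2(p[1],p[0]))-93.56)
E
```

```text
t 21.7333 pos [ 546.4 -105.9  116.1] caddy x,y -0.6 59.5 xang 93.38 grip 22.8 F [-0.8 -5.2  6.5]
59.52568114164192 0.5860024068914811
```

View pics/wrist16.png

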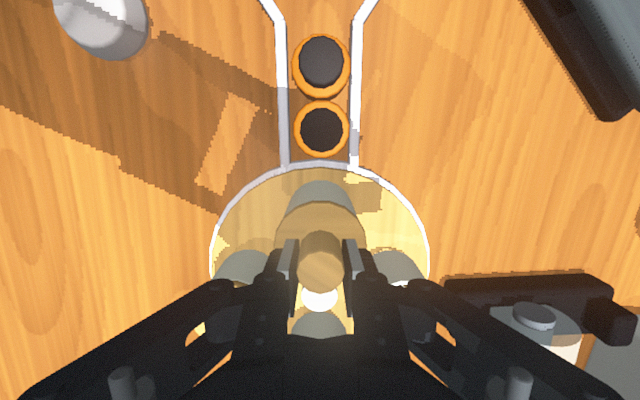

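View pics/scene16c.png

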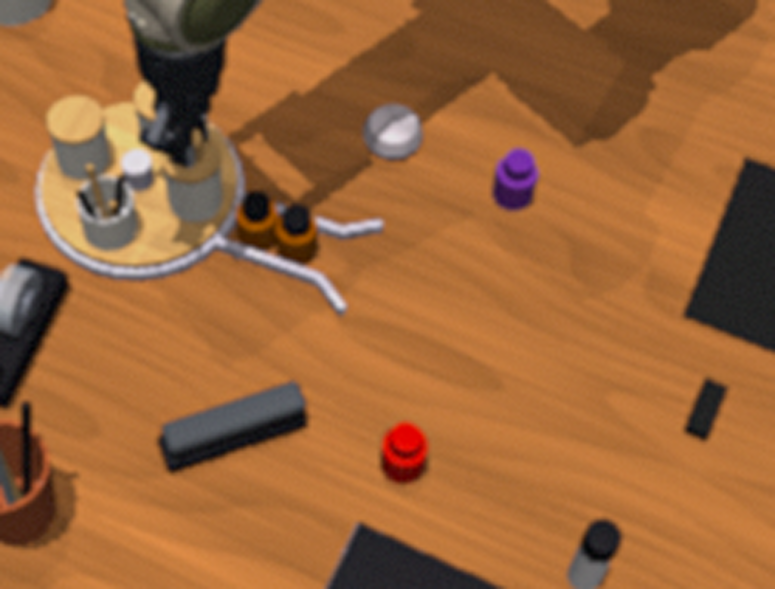

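View pics/side16c.png

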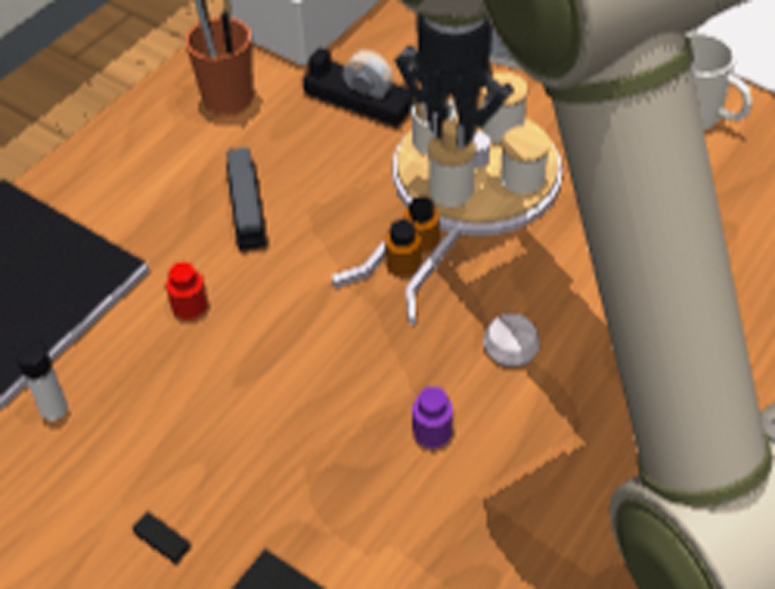

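Run:
```python
from h import *
import pickle
W=pickle.load(open("pics/wrist16.pkl","rb"))
for nm,uv,z in (("B",(321.5,61),60),("A",(321.5,128),60),("knob",(320,270),126)):
    d=onz(W,*uv,z)[:2]-[550.7,-165.3]; print(nm,d@[.998,.0621],d@[-.0621,.998])
s=ctrl.sense(); print(s['force'],s['dq'].round(4),s['grip_width'])
```

```text
B 1.544207853981921 164.36510826493875
A 1.4856613316295748 125.8727604827774
knob 0.2563120970090507 62.51119645720363
[-0.06300379 -5.01126518  5.89973751] [-0.0002  0.      0.0023 -0.0007 -0.0007  0.0004] 0.2666315007063836
```

```bash
python3 -c "
from rig import ctrl
print(ctrl.finish_job()); s=ctrl.sense(); print(s['time_s'],s['grip_width'],s['force'])"
```

```text
the job is handed in; nothing more can be done
None
the job is handed in; nothing more can be done
```

The job is handed in at about 22 s of the 67 s allowed. It reported no verdict, so the results below are my own checks.

**What I did:** I gripped each amber bottle lightly and slid it upright along the desk into the lane. The second bottle pushed the first further in. I then gripped the jar's knob with the squeeze set to 30 N and turned the turntable about 80° clockwise. I handed in with the knob still held.

**Last checks**, in the caddy's frame:

| Item | x (mm) | y (mm) | Allowed |
|---|---|---|---|
| Inner bottle | about 1.5 | about 126 | x within ±12, y 100–185 |
| Outer bottle | about 1.5 | about 164 | x within ±12, y 100–185 |

- **Bottles:** both looked upright in the last pictures.
- **Turntable:** the jar is within about 0.01 rad of the front by the gripper's position. The arm was still, and the fingers held the knob at about 23 mm opening.
- **Other things on the desk:** I saw nothing else move in the last pictures. I judged that by eye and did not measure it.

**Disagreements:** two heights and positions did not match perfectly:
- The scene and side cameras differed by up to about 10 mm in world x for the same points, so I relied on the wrist camera.
- The bottle positions varied by about 5 mm between views. The last reading puts them 38.5 mm apart, when they should be at least 40 mm.

Both are well inside the limits.

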